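# Hold a ball tray over the comparator window

### The job

Push the comparator's drawer fully shut, so that its reference ball is inside, and only then pick up the aluminium sample tray by its upright blade and carry it level, so that the loose steel ball stays in its shallow pocket. Finish while holding: keep the tray still and level in the gripper with the ball centred over the round window in the comparator's top and the underside of the tray about 30 mm above the glass, nothing but the gripper carrying it. Never touch the ball, do not let the tray touch the comparator, and leave the other things on the bench where they stand.

Things in the scene. Friction and masses are not known exactly. Their poses are not given: they have to be found in the camera images.
- drawer (a joint): how far the comparator's drawer stands open, in m: 0 = fully shut, grows as it comes out of the comparator's front face. At the start 0.035 to 0.060. It slides with about 2 N of friction, stays where it is left, and meets a hard stop at 0.
- drawer_front (a point): centre of the outer face of the drawer's front panel, 43 mm above the bench. The panel is flat, upright, 172 mm wide and 70 mm high (8 to 78 mm above the bench); the dark inset on it is only a marking. The point's x axis points into the comparator, the direction in which the drawer is pushed shut; z is up. When shut, the panel stands 12 mm in front of the housing.
- window (a point): centre of the glass window, 54 mm across in a dark ring 68 mm across, on top of the comparator: a low white housing fixed to the bench, 170 mm deep (its x, front to back), 180 mm wide (its y) and 90 mm high, flat on top with a small dark display and four keys in front of the window. The point is on the top face, 90 mm above the bench and over the middle of the housing; axes as drawer_front. It may stand left or right of the robot's middle, turned up to 0.2 rad.
- tray_grip (a point): grip point on the sample tray's upright plastic blade, 74 mm above the tray's underside. The loose tray is an aluminium plate 80 mm (x) by 120 mm (y), 10 mm thick, 0.24 to 0.39 kg, lying on the bench at any yaw on the other side from the comparator. The blade stands over the middle of the plate: 14 mm thick along the tray's y, 60 mm long along its x, its top 92 mm above the underside; pinch it across its thickness, along y. The point has the tray's axes, z up.
- tray: the same sample tray; its origin is the centre of its underside, axes as tray_grip.
- tray_pocket (a point): where the ball's centre is when it rests in the middle of the pocket: 36 mm from the tray's middle along the tray's +y, 17.5 mm above the underside. The pocket is the tray's only one: round, 26 mm across, 3.5 mm deep, with a flat floor, so the ball can roll about 3 mm in it and jumps the rim if tipped or jerked. Axes as tray_grip.
- ball_center (a point): centre of the loose polished steel ball, 22 mm across, 43 g, that lies in the tray's pocket (its top is 29 mm above the tray's underside).
- comparator: the comparator as a whole; origin under the middle of the housing on the bench, axes as window.
- ball: the steel ball (use ball_center for its place).
- beaker: bystander: open glass beaker, 48 mm across, 62 mm high, near the middle line; origin under its middle.
- vial: bystander: small amber capped vial, 28 mm across, 55 mm high, near the middle line; origin under its middle.
- dish: bystander: flat white dish, 84 mm across, 14 mm high, far left; origin under its middle.
- flask: bystander: small conical glass flask, 64 mm across, 92 mm high, far left; origin under its middle.
- tube_rack: bystander: yellow tube rack, 70 by 130 mm, 87 mm high with its tubes, far right; origin under its middle.
- reagent_jar: bystander: white capped jar, 60 mm across, 85 mm high, far right; origin under its middle.
Things that resemble listed ones, but are neither listed nor needed, are in the scene too. Leave any orange or red look-alike of the tray alone.

How it is judged:
By the outcome, as a careful person would: the job done as asked, in the order asked, and still so for the second after the job is handed in, while the arm keeps its last pose, push and grip.
It also fails if it takes over 64 s, if anything falls off the work surface, if the arm or the gripper's body presses on something with over 40 N, if the wrist force passes 120 N, or if a joint passes its speed limit or range.

### The arm

A 6-joint arm with a two-finger parallel gripper is mounted at the origin on the work surface. World frame = base frame: x ahead of the robot, y to its left, z up, the work surface at z = 0. Lengths are in m, angles in degrees, forces in N, time in s.
With the tool pointing down it reaches from about 0.25 to 0.725 m from the base axis. Payload 9.7 kg.
Tool frame: the origin (TCP) lies midway between the tips of the shut fingers; the grasp point (between the pads) lies 19 mm behind it (bot.pinch_z is the distance from the TCP to the grasp point, in m); z points along the fingers, y is the direction in which the jaws open and shut (so a half turn about z gives the same grasp; the last joint's range is limited). The gripper opens to 85 mm and grips with 20 to 120 N. Pads are 22 mm wide; open, the fingers measure 114 mm over their backs; the gripper's body (76 mm by 85 mm) begins 54 mm behind the grasp point. The pads swing forward as they close: fully open they stand 13 mm farther back than shut.
Start: joints at [-68.583, 4.979, 10.078, 95.1, 0, 90], TCP at [0.201, -0.512, 0.231] pointing down, gripper open.
Joint ranges: [-179.16, 179.16], [-48.56, 103.87], [-65.8, 70.77], [-126.05, 130.52], [-82.76, 87.17], [-180, 180]. Speed limits (degrees/s): [127.2, 127.2, 147.25, 180, 180, 180].

### API

Orientations are given as [roll, pitch, yaw] about the fixed x, y, z axes, in that order (R = Rz(yaw) Ry(pitch) Rx(roll)).
In Python, from workcell import bot, imaging gives the robot as it stands.
- The arm moves only by the tool servo_tool, never from a script. Its argument "moves" is a list that holds one entry, the list of rows, each a list of 7 numbers: the turn, a rotation vector about the tool's x, y, z in rad, then the shift along the tool's x, y, z in cm, then the finger opening in cm, from 0 to 8.54. A call has 1 to 12 rows; each row shifts and turns the pose as measured when the row begins, along the tool's axes as they then stand; what a row does not reach is not made up. A row lasts 1/12 s, in which the tool goes at most 41.7 mm and 7.16 degrees, less where a joint would pass 70% of its speed; a pose out of reach is approached as far as the arm can. A call is refused whole if a number of a shift passes 4.17 or a number of a turn 0.125, either way. A call with a gripper value outside its range is refused whole. The fingers move at their own pace and stop on an object; "force" is the grip in N (left out, the last holds). Time passes only in rows, so rows that do not move let the fingers close. It gives the time, the measured TCP pose, the force and the opening at its end, in the units of the state.
- bot.get_obs(): the state, without advancing time (a new reading comes with each control period).
- imaging.camera(name): name is "scene" or "top" or "wrist"; returns the picture (480x640x3 uint8, blue, green, red); there is no depth.
- imaging.calibration(name): a dict with "fx", "fy", "cx", "cy" (pixels), "camera_from_world" (4x4, takes a point from world to camera coordinates). Camera axes: x right, y down, z forward; pixel columns grow to the right and rows downward; lengths in m; the calibration is good to about 2 mm. A picture is of the moment at which its call begins: read the wrist's pose just before it. calibration takes no time and is no camera call; for the wrist camera it gives the pose at the moment of the call.
- bot.job_done(): hands the job in, once; it reports no verdict.
The state is a dict: "time": time; "q": joint angles; "qd": joint speeds; "joint_efforts": joint torques, N m; "ee_pos": TCP position; "tcp_rot": TCP orientation; "wrist_force": force on the tool from outside, world axes, zero at the start; "torque": the same for the moment, N m; "opening": finger opening in m.
Only numpy, scipy, OpenCV 4.12 (cv2) and the standard library are available. Lean on these libraries where they do the work, as an engineer would, in place of code of your own. Each camera call takes 0.05 s, during which the arm holds its last target.

## Working session

There is one attempt and no reset: what is moved stays moved. The work goes in short steps, Python scripts to look and compute and a tool call to move; the robot and the scene stay as the last step left them, time stands still between calls to the robot, and variables do not carry over. Pictures are saved under pics/ and viewed, and the job is handed in when it is done.

Besides the shell and the picture viewer there is one more tool, called after "Emit:" by a JSON object that holds its "fn" and its "kwargs", one argument or row to a line. servo_tool: Moves the arm, as the interface text tells. Its arguments: {"type":"object","properties":{"moves":{"type":"array","items":{"type":"array","items":{"type":"array","items":{"type":"number"}}}},"force":{"type":"number"}},"required":["moves"]}

```bash
ls; mkdir -p pics
python3 - <<'E'
from workcell import bot, imaging
import cv2
print(bot.get_obs())
for n in ("scene","top","wrist"):
    im=imaging.camera(n); cv2.imwrite(f"pics/{n}0.png",im)
    c=imaging.calibration(n); print(n,c)
E
```

```text
pics
{'time': 0.0, 'q': array([-6.85844863e+01,  5.01104432e+00,  1.00343201e+01,  9.50993327e+01,
       -1.51839270e-04,  8.99974854e+01]), 'qd': array([-0.01418476, -0.0041005 , -0.00921123,  0.01721881,  0.0217475 ,
        0.12481498]), 'joint_efforts': array([-9.66358566e-04, -5.20384848e+01,  4.64803755e+01,  1.63048255e-02,
       -8.28860948e-05, -1.12862415e-05]), 'ee_pos': array([ 0.2007367 , -0.51181379,  0.2305824 ]), 'tcp_rot': array([-1.79923943e+02,  1.48501178e-04,  2.14180285e+01]), 'wrist_force': array([-0.6041196 , -0.03452173, -0.71250354]), 'torque': array([ 0.05707955,  0.0410491 , -0.02803747]), 'opening': 0.08518054463955659}
scene {'fx': 624.2715250582103, 'fy': 624.2715250582103, 'cx': 328.4864363321954, 'cy': 244.280335546965, 'camera_from_world': array([[ 0.87603601,  0.48200622, -0.01519576, -0.50152502],
       [ 0.38495896, -0.71793899, -0.57997431, -0.16945354],
       [-0.29046086,  0.50222864, -0.81449302,  1.58647212],
       [ 0.        ,  0.        ,  0.        ,  1.        ]])}
top {'fx': 512.9999637254497, 'fy': 512.9999637254497, 'cx': 317.5105592580235, 'cy': 242.38881078921602, 'camera_from_world': array([[ 1.22939198e-02, -9.99864202e-01, -1.09744177e-02,
        -1.04904021e-03],
       [-9.86850693e-01, -1.03634760e-02, -1.61301916e-01,
         5.86249831e-01],
       [ 1.61166278e-01,  1.28131445e-02, -9.86844088e-01,
         1.10052290e+00],
       [ 0.00000000e+00,  0.00000000e+00,  0.00000000e+00,
         1.00000000e+00]])}
wrist {'fx': 381.98355535213113, 'fy': 381.98355535213113, 'cx': 325.8139976342443, 'cy': 237.1406373882972, 'camera_from_world': array([[ 0.36520156, -0.93092586, -0.00220474, -0.55062172],
       [-0.88368803, -0.3474131 ,  0.3136871 , -0.04018381],
       [-0.29278539, -0.11261071, -0.94952385,  0.38138678],
       [ 0.        ,  0.        ,  0.        ,  1.        ]])}
```

View pics/scene0.png

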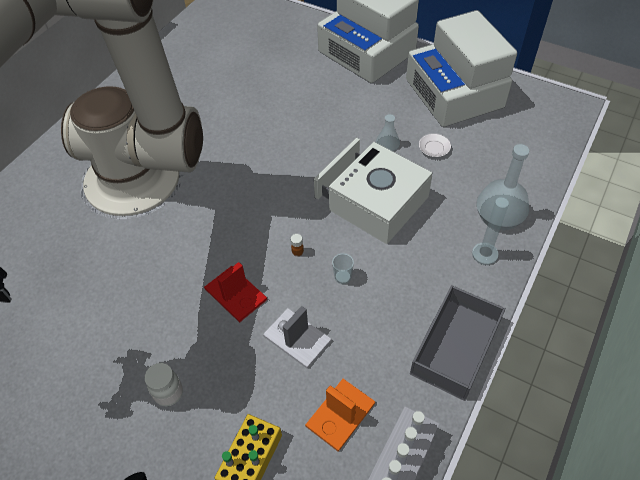

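View pics/top0.png

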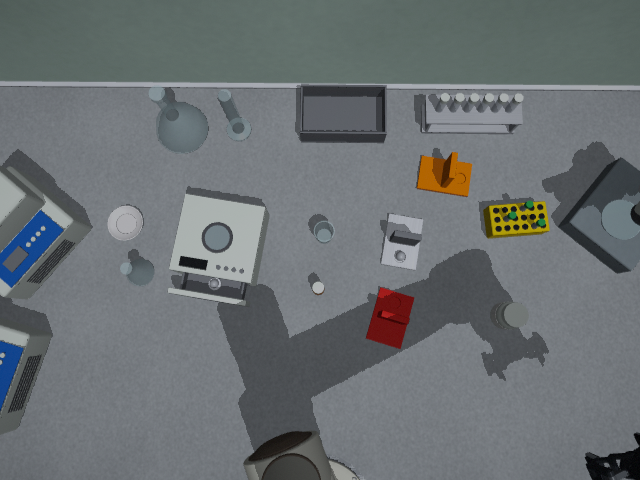

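View pics/wrist0.png

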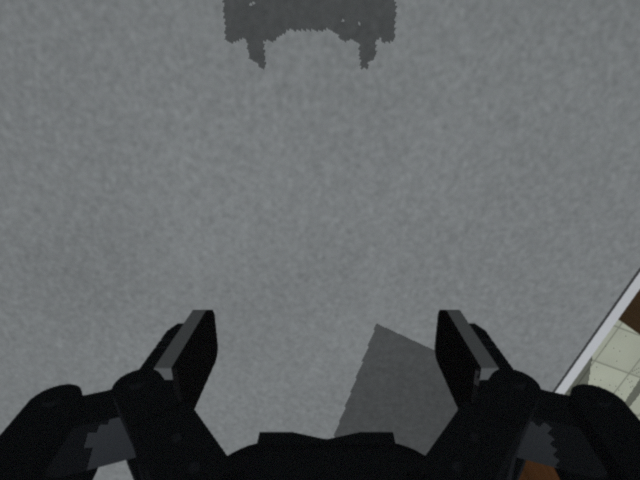

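Candidates for the tray, by top-view pixel: silver plate with grey blade (402,242), orange (445,176), red (390,318). By the description I choose the silver one, whose ball is at (400,256). The comparator is at (217,240), with its drawer open toward the robot at (208,295).

```bash
cat > h.py <<'E'
import numpy as np, cv2
from workcell import bot, imaging
def ray(cal,u,v,z):
    T=cal["camera_from_world"];R=T[:3,:3];c=-R.T@T[:3,3]
    d=R.T@np.array([(u-cal["cx"])/cal["fx"],(v-cal["cy"])/cal["fy"],1.0])
    return c+d*(z-c[2])/d[2]
def proj(cal,p):
    T=cal["camera_from_world"];q=T[:3,:3]@np.asarray(p)+T[:3,3]
    return np.array([cal["fx"]*q[0]/q[2]+cal["cx"],cal["fy"]*q[1]/q[2]+cal["cy"]])
def tri(c1,p1,c2,p2):
    P=[np.array([[c["fx"],0,c["cx"]],[0,c["fy"],c["cy"]],[0,0,1]])@c["camera_from_world"][:3] for c in (c1,c2)]
    X=cv2.triangulatePoints(P[0],P[1],np.float64(p1).reshape(2,1),np.float64(p2).reshape(2,1));return (X[:3]/X[3]).ravel()
E
python3 - <<'E'
import cv2
im=cv2.imread("pics/top0.png")
a=cv2.resize(im[180:310,160:280],None,fx=4.5,fy=4.5,interpolation=cv2.INTER_CUBIC)
cv2.imwrite("pics/c1.png",a)
cv2.imwrite("pics/c2.png",cv2.resize(im[205:280,370:440],None,fx=8,fy=8,interpolation=cv2.INTER_CUBIC))
im=cv2.imread("pics/scene0.png")
cv2.imwrite("pics/c3.png",cv2.resize(im[295:375,255:340],None,fx=7,fy=7,interpolation=cv2.INTER_CUBIC))
cv2.imwrite("pics/c4.png",cv2.resize(im[130:250,305:440],None,fx=5,fy=5,interpolation=cv2.INTER_CUBIC))
E
```

```text
(no output)
```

View pics/c1.png

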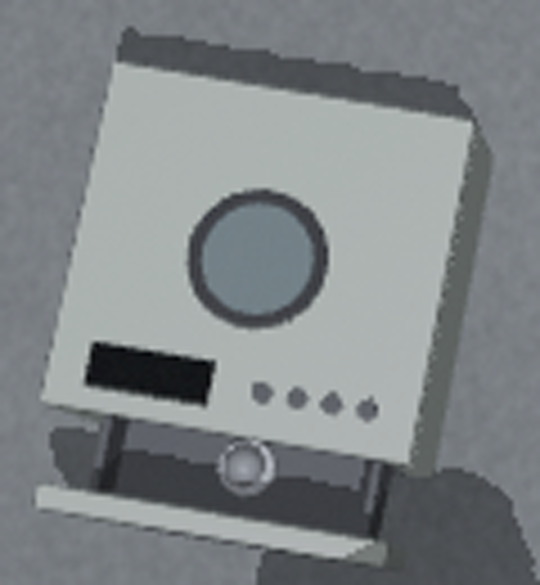

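View pics/c2.png

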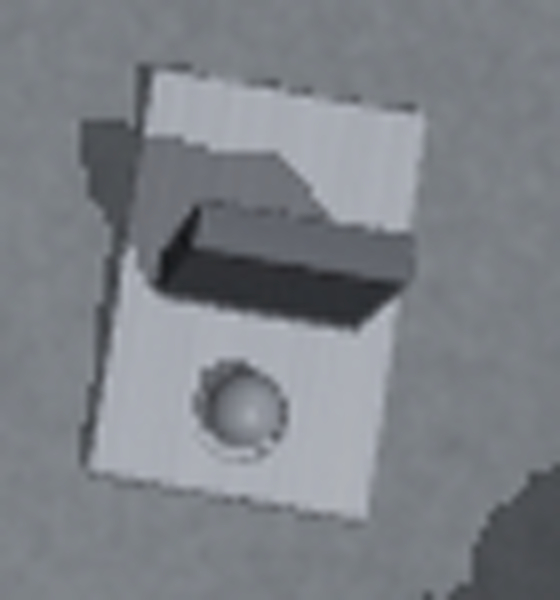

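View pics/c3.png

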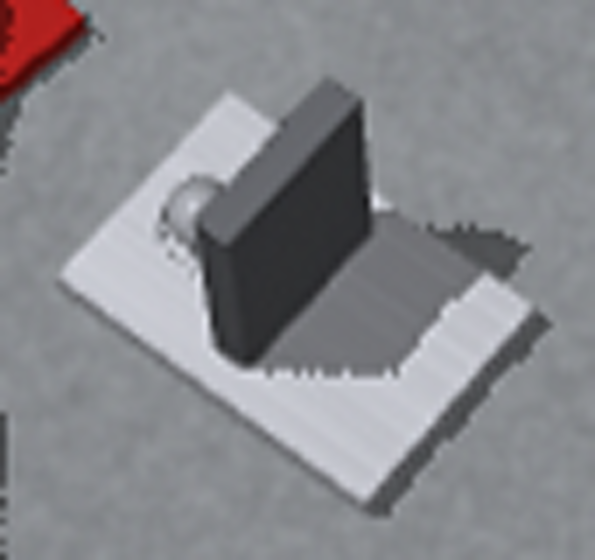

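View pics/c4.png

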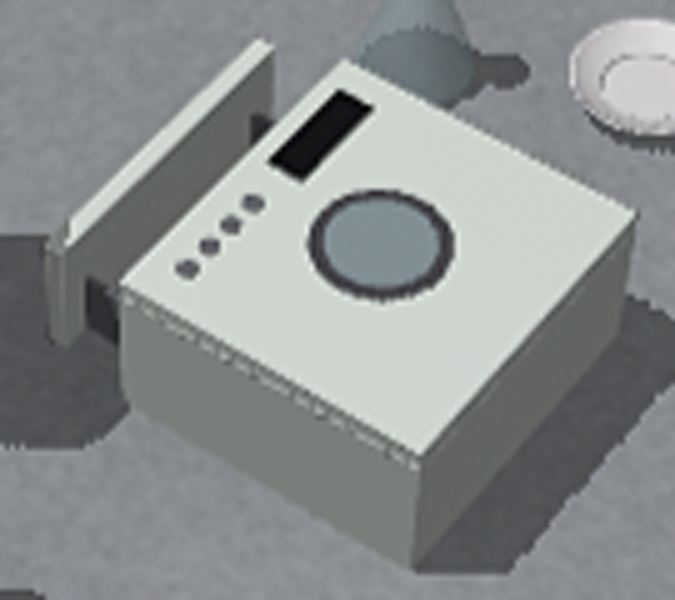

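The close crops confirm the tray: a silver plate with a dark blade, and the ball in the pocket on the robot side. Next I measure both objects.

```bash
cat > m.py <<'E'
from h import *
ct=imaging.calibration("top"); cs=imaging.calibration("scene")
f=lambda p,o,s:((np.array(p,float)+.5)/s-.5+np.array(o))
print("top")
W=[ray(ct,*f(p,(160,180),4.5),.09) for p in [(115,63),(472,122),(412,465),(42,402)]]
for w in W: print(w.round(4))
w=ray(ct,*f((258,259),(160,180),4.5),.09); print("win",w, "mean corners",np.mean(W,0))
d=(W[0]+W[1]-W[2]-W[3]); print("yaw",np.degrees(np.arctan2(d[1],d[0])), np.linalg.norm(d)/2); d=W[0]+W[3]-W[1]-W[2]; print(np.degrees(np.arctan2(-d[0],d[1])),np.linalg.norm(d)/2)
for p in [(37,508),(345,558)]: print("drawer",ray(ct,*f(p,(160,180),4.5),.078))
T=[ray(ct,*f(p,(370,205),8),.01) for p in [(150,68),(425,112),(370,520),(95,472)]]
print("tray",np.round(T,4),np.mean(T,0)); d=T[3]+T[2]-T[0]-T[1]; print("tray y dir",np.degrees(np.arctan2(d[1],d[0])),np.linalg.norm(d)/2)
d=T[0]+T[3]-T[1]-T[2];print(np.degrees(np.arctan2(d[1],d[0])),np.linalg.norm(d)/2)
print("ball",ray(ct,*f((245,407),(370,205),8),.0175))
B=[ray(ct,*f(p,(370,205),8),.092) for p in [(203,203),(413,237),(410,280),(190,250)]]
print("bladetop",np.round(B,4),np.mean(B,0))
print("scene")
w=ray(cs,*f((381,245),(305,130),5),.09);print("win",w)
W=[ray(cs,*f(p,(305,130),5),.09) for p in [(345,60),(637,214),(418,457),(122,285)]]
print(np.round(W,4),np.mean(W,0)); d=W[1]+W[2]-W[0]-W[3];print("yaw",np.degrees(np.arctan2(d[1],d[0])))
T=[ray(cs,*f(p,(255,295),7),.01) for p in [(230,92),(60,275),(368,500),(540,312)]]
print("tray",np.round(T,4),np.mean(T,0)); d=T[0]+T[1]-T[2]-T[3]; print("tray y dir",np.degrees(np.arctan2(d[1],d[0])),np.linalg.norm(d)/2)
print("ball",ray(cs,*f((193,208),(255,295),7),.0175))
B=[ray(cs,*f(p,(255,295),7),.092) for p in [(330,78),(362,98),(232,247),(200,222)]]
print("bladetop",np.round(B,4),np.mean(B,0))
for n,p in dict(vial=(318,283),beaker=(324,225),red1=(413,298),red2=(400,348),dish=(126,222),flask=(130,268)).items(): print(n,ray(ct,*p,.05))
E
python3 m.py
```

```text
top
[0.6847 0.2969 0.09  ]
[0.6569 0.1217 0.09  ]
[0.4903 0.1453 0.09  ]
[0.5183 0.3228 0.09  ]
win [0.58845566 0.22270947 0.09      ] mean corners [0.58755504 0.22166097 0.09      ]
yaw -8.453635510263311 0.16834735965317707
-8.99008857696785 0.17850322266176172
drawer [0.46868544 0.32579764 0.078     ]
drawer [0.44668796 0.17744777 0.078     ]
tray [[ 0.6633 -0.158   0.01  ]
 [ 0.651  -0.2377  0.01  ]
 [ 0.5317 -0.2195  0.01  ]
 [ 0.5447 -0.1411  0.01  ]] [ 0.59770699 -0.18908658  0.01      ]
tray y dir 171.61379832963897 0.12026169627970065
80.92513922767603 0.08004072769141725
ball [ 0.56292575 -0.18316968  0.0175    ]
bladetop [[ 0.6079 -0.1615  0.092 ]
 [ 0.5992 -0.2177  0.092 ]
 [ 0.5874 -0.2167  0.092 ]
 [ 0.595  -0.1578  0.092 ]] [ 0.59739178 -0.18843957  0.092     ]
scene
win [0.59130062 0.22118123 0.09      ]
[[0.5232 0.3206 0.09  ]
 [0.6885 0.2948 0.09  ]
 [0.6604 0.117  0.09  ]
 [0.4967 0.143  0.09  ]] [0.59219132 0.218848   0.09      ]
yaw -8.94816342078437
tray [[ 0.5488 -0.1406  0.01  ]
 [ 0.5363 -0.2189  0.01  ]
 [ 0.6541 -0.238   0.01  ]
 [ 0.669  -0.1612  0.01  ]] [ 0.60205624 -0.18967405  0.01      ]
tray y dir 170.5555403437384 0.12064327666770622
ball [ 0.56229421 -0.18369328  0.0175    ]
bladetop [[ 0.6008 -0.1604  0.092 ]
 [ 0.6122 -0.1617  0.092 ]
 [ 0.604  -0.2204  0.092 ]
 [ 0.592  -0.218   0.092 ]] [ 0.60228114 -0.19013886  0.092     ]
vial [0.49512359 0.00341063 0.05      ]
beaker [ 0.62554285 -0.00847991  0.05      ]
red1 [ 0.46463423 -0.20502917  0.05      ]
red2 [ 0.35690675 -0.17515012  0.05      ]
dish [0.62792111 0.43847963 0.05      ]
flask [0.52373513 0.42195239 0.05      ]
```

```bash
cat > plan.py <<'E'
from h import *
import sys
from scipy.spatial.transform import Rotation as Ro
def state():
    o=bot.get_obs(); print("t",round(o["time"],2),"pos",o["ee_pos"].round(4),"rot",o["tcp_rot"].round(2),"F",o["wrist_force"].round(1),"op",round(o["opening"],4)); return o
def plan(target,yaw,n,ramp=0):
    "n rows; tool-frame turn+shift per row (cm), target world"
    o=state(); p=o["ee_pos"]; R=Ro.from_euler("xyz",o["tcp_rot"],degrees=True); G=Ro.from_euler("xyz",[180,0,yaw],degrees=True)
    rv=(R.inv()*G).as_rotvec(); d=np.array(target)-p
    k=np.arange(1,n+1); w=np.minimum(np.minimum(k,n+1-k),ramp) if ramp else np.ones(n); w=w/w.sum()
    print("total shift tool cm",(R.inv().apply(d)*100).round(2),"turn",rv.round(4))
    out=[]
    for wi in w:
        out.append([*(np.round(rv*wi,3)+0).tolist(),*(np.round(R.inv().apply(d*wi)*100,2)+0).tolist()]); R=R*Ro.from_rotvec(rv*wi)
    for r in out: print(r)
if __name__=="__main__":
    a=list(map(float,sys.argv[1:])); plan(a[:3],a[3],int(a[4]),int(a[5]) if len(a)>5 else 0)
E
python3 plan.py .395 .2526 .231 -8.9 24
```

```text
t 0.15 pos [ 0.2008 -0.5119  0.2308] rot [-179.95   -0.     21.42] F [-0.7  0.2  0.1] op 0.0857
total shift tool cm [ 4.599e+01 -6.408e+01  4.000e-02] turn [-9.000e-04  2.000e-04  5.291e-01]
[0.0, 0.0, 0.022, 1.92, -2.67, 0.0]
[0.0, 0.0, 0.022, 1.86, -2.71, 0.0]
[0.0, 0.0, 0.022, 1.8, -2.75, 0.0]
[0.0, 0.0, 0.022, 1.74, -2.79, 0.0]
[0.0, 0.0, 0.022, 1.67, -2.83, 0.0]
[0.0, 0.0, 0.022, 1.61, -2.86, 0.0]
[0.0, 0.0, 0.022, 1.55, -2.9, 0.0]
[0.0, 0.0, 0.022, 1.48, -2.93, 0.0]
[0.0, 0.0, 0.022, 1.42, -2.96, 0.0]
[0.0, 0.0, 0.022, 1.35, -3.0, 0.0]
[0.0, 0.0, 0.022, 1.29, -3.02, 0.0]
[0.0, 0.0, 0.022, 1.22, -3.05, 0.0]
[0.0, 0.0, 0.022, 1.15, -3.08, 0.0]
[0.0, 0.0, 0.022, 1.08, -3.1, 0.0]
[0.0, 0.0, 0.022, 1.01, -3.13, 0.0]
[0.0, 0.0, 0.022, 0.95, -3.15, 0.0]
[0.0, 0.0, 0.022, 0.88, -3.17, 0.0]
[0.0, 0.0, 0.022, 0.81, -3.19, 0.0]
[0.0, 0.0, 0.022, 0.74, -3.2, 0.0]
[0.0, 0.0, 0.022, 0.66, -3.22, 0.0]
[0.0, 0.0, 0.022, 0.59, -3.23, 0.0]
[0.0, 0.0, 0.022, 0.52, -3.24, 0.0]
[0.0, 0.0, 0.022, 0.45, -3.26, 0.0]
[0.0, 0.0, 0.022, 0.38, -3.26, 0.0]
```

Emit:
{"fn": "servo_tool", "kwargs": {
  "moves": [
    [[0,0,0.022,1.9,-2.7,0,0],[0,0,0.022,1.9,-2.7,0,0],[0,0,0.022,1.8,-2.75,0,0],[0,0,0.022,1.7,-2.8,0,0],[0,0,0.022,1.7,-2.8,0,0],[0,0,0.022,1.6,-2.9,0,0],[0,0,0.022,1.55,-2.9,0,0],[0,0,0.022,1.5,-2.9,0,0],[0,0,0.022,1.4,-3,0,0],[0,0,0.022,1.35,-3,0,0],[0,0,0.022,1.3,-3,0,0],[0,0,0.022,1.2,-3,0,0]]
  ]
}}

```text
time: 1.15
ee_pos: [0.2996, -0.1185, 0.226]
tcp_rot: [-179.6, 0.1, 5.0]
wrist_force: [1.3, -0.7, -0.3]
opening: 0.0
```

```bash
python3 plan.py .395 .2526 .20 -8.9 12
```

```text
t 1.15 pos [ 0.2996 -0.1185  0.226 ] rot [-1.7958e+02  1.5000e-01  4.9700e+00] F [ 1.3 -0.7 -0.3] op 0.0
total shift tool cm [ 12.73 -36.13   2.83] turn [-0.007   0.0034  0.2421]
[-0.001, 0.0, 0.02, 1.06, -3.01, 0.24]
[-0.001, 0.0, 0.02, 1.0, -3.03, 0.23]
[-0.001, 0.0, 0.02, 0.94, -3.05, 0.23]
[-0.001, 0.0, 0.02, 0.88, -3.07, 0.23]
[-0.001, 0.0, 0.02, 0.81, -3.09, 0.23]
[-0.001, 0.0, 0.02, 0.75, -3.1, 0.23]
[-0.001, 0.0, 0.02, 0.69, -3.12, 0.23]
[-0.001, 0.0, 0.02, 0.63, -3.13, 0.22]
[-0.001, 0.0, 0.02, 0.56, -3.14, 0.22]
[-0.001, 0.0, 0.02, 0.5, -3.15, 0.22]
[-0.001, 0.0, 0.02, 0.44, -3.16, 0.22]
[-0.001, 0.0, 0.02, 0.37, -3.17, 0.22]
```

Emit:
{"fn": "servo_tool", "kwargs": {
  "moves": [
    [[0,0,0.02,1.05,-3,0.24,0],[0,0,0.02,1,-3,0.23,0],[0,0,0.02,0.95,-3.05,0.23,0],[0,0,0.02,0.9,-3.1,0.23,0],[0,0,0.02,0.8,-3.1,0.23,0],[0,0,0.02,0.75,-3.1,0.23,0],[0,0,0.02,0.7,-3.1,0.23,0],[0,0,0.02,0.65,-3.15,0.23,0],[0,0,0.02,0.55,-3.15,0.23,0],[0,0,0.02,0.5,-3.15,0.22,0],[0,0,0.02,0.45,-3.15,0.22,0],[0,0,0.02,0.4,-3.15,0.22,0]]
  ]
}}

```text
time: 2.15
ee_pos: [0.3817, 0.0705, 0.2188]
tcp_rot: [-170.3, 1.0, 3.4]
wrist_force: [0.1, 0.0, -0.5]
opening: 0.0001
```

```bash
python3 plan.py .395 .2526 .045 -8.9 8 3
```

```text
t 2.15 pos [0.3817 0.0705 0.2188] rot [-170.34    1.      3.44] F [ 0.1  0.  -0.5] op 0.0001
total shift tool cm [  2.73 -14.93  20.13] turn [-0.1662  0.0354  0.2134]
[-0.009, 0.002, 0.012, 0.15, -0.83, 1.12]
[-0.018, 0.004, 0.024, 0.28, -1.68, 2.22]
[-0.028, 0.006, 0.036, 0.34, -2.59, 3.29]
[-0.028, 0.006, 0.036, 0.23, -2.69, 3.21]
[-0.028, 0.006, 0.036, 0.11, -2.79, 3.14]
[-0.028, 0.006, 0.036, 0.0, -2.88, 3.06]
[-0.018, 0.004, 0.024, -0.08, -1.97, 1.99]
[-0.009, 0.002, 0.012, -0.07, -1.0, 0.98]
```

```bash
python3 -c "
from h import *
o=bot.get_obs();print(o['q'].round(1),o['qd'].round(1),o['joint_efforts'].round(1))"
```

```text
[  3.4 -16.7 -11.7  96.1   9.7 180. ] [ 3.8 11.1 11.   2.4 13.6  0.1] [ -0.5 -29.4  45.2   0.    0.2   0. ]
```

Joint 6 hit its limit at 180°, which is what tilted the tool. The mapping is yaw = q1 + 180 − q6, so I'll push with the tool turned to yaw ≈171° instead (pushing along tool −x).

Emit:
{"fn": "servo_tool", "kwargs": {
  "moves": [
    [[-0.083,0.018,0,0,0,0,0],[-0.083,0.018,0,0,0,0,0],[0,0,-0.12,0,0,0,0],[0,0,-0.12,0,0,0,0],[0,0,-0.12,0,0,0,0],[0,0,-0.12,0,0,0,0],[0,0,-0.12,0,0,0,0],[0,0,-0.12,0,0,0,0],[0,0,-0.12,0,0,0,0],[0,0,-0.12,0,0,0,0],[0,0,-0.12,0,0,0,0],[0,0,-0.12,0,0,0,0]]
  ]
}}

```text
time: 3.15
ee_pos: [0.3883, 0.0421, 0.2222]
tcp_rot: [179.6, -2.0, 76.3]
wrist_force: [0.3, -0.3, 1.3]
opening: -0.0002
```

```bash
python3 plan.py .390 .2534 .15 171.1 15
```

```text
t 3.15 pos [0.3883 0.0421 0.2222] rot [179.58  -2.05  76.35] F [ 0.3 -0.3  1.3] op -0.0002
total shift tool cm [20.31 -4.88  7.91] turn [ 0.0351 -0.0212 -1.6537]
[0.002, -0.001, -0.11, 1.35, -0.33, 0.53]
[0.002, -0.001, -0.11, 1.38, -0.17, 0.53]
[0.002, -0.001, -0.11, 1.39, -0.02, 0.52]
[0.002, -0.001, -0.11, 1.39, 0.14, 0.52]
[0.002, -0.001, -0.11, 1.36, 0.29, 0.52]
[0.002, -0.001, -0.11, 1.33, 0.44, 0.52]
[0.002, -0.001, -0.11, 1.27, 0.58, 0.51]
[0.002, -0.001, -0.11, 1.2, 0.72, 0.51]
[0.002, -0.001, -0.11, 1.11, 0.85, 0.51]
[0.002, -0.001, -0.11, 1.01, 0.97, 0.5]
[0.002, -0.001, -0.11, 0.9, 1.07, 0.5]
[0.002, -0.001, -0.11, 0.78, 1.17, 0.5]
[0.002, -0.001, -0.11, 0.65, 1.25, 0.49]
[0.002, -0.001, -0.11, 0.51, 1.31, 0.49]
[0.002, -0.001, -0.11, 0.36, 1.36, 0.48]
```

Emit:
{"fn": "servo_tool", "kwargs": {
  "moves": [
    [[0.015,-0.01,-0.11,1.35,-0.33,0.5,0],[0.015,-0.01,-0.11,1.4,-0.17,0.5,0],[0,0,-0.11,1.4,0,0.5,0],[0,0,-0.11,1.4,0.15,0.5,0],[0,0,-0.11,1.35,0.3,0.5,0],[0,0,-0.11,1.3,0.45,0.5,0],[0,0,-0.11,1.25,0.6,0.5,0],[0,0,-0.11,1.2,0.7,0.5,0],[0,0,-0.11,1.1,0.85,0.5,0],[0,0,-0.11,1,0.95,0.5,0],[0,0,-0.11,0.9,1.1,0.5,0],[0,0,-0.11,0.8,1.15,0.5,0]]
  ]
}}

```text
time: 4.15
ee_pos: [0.388, 0.2192, 0.1679]
tcp_rot: [179.0, -1.7, 155.4]
wrist_force: [0.7, 0.1, 0.6]
opening: 0.0002
```

```bash
python3 plan.py .390 .2534 .050 171.1 11; python3 -c "
from h import *
o=bot.get_obs();print(o['q'].round(1))"
```

```text
t 4.15 pos [0.388  0.2192 0.1679] rot [179.02  -1.69 155.39] F [0.7 0.1 0.6] op 0.0002
total shift tool cm [ 0.9   2.99 11.88] turn [ 0.0209 -0.0269 -0.2744]
[0.002, -0.002, -0.025, 0.08, 0.27, 1.08]
[0.002, -0.002, -0.025, 0.08, 0.28, 1.08]
[0.002, -0.002, -0.025, 0.07, 0.28, 1.08]
[0.002, -0.002, -0.025, 0.07, 0.28, 1.08]
[0.002, -0.002, -0.025, 0.06, 0.29, 1.08]
[0.002, -0.002, -0.025, 0.06, 0.29, 1.08]
[0.002, -0.002, -0.025, 0.05, 0.29, 1.08]
[0.002, -0.002, -0.025, 0.05, 0.3, 1.07]
[0.002, -0.002, -0.025, 0.05, 0.3, 1.07]
[0.002, -0.002, -0.025, 0.04, 0.3, 1.07]
[0.002, -0.002, -0.025, 0.04, 0.31, 1.07]
[ 28.2  -9.9 -11.3  88.8   1.9  52.8]
```

Emit:
{"fn": "servo_tool", "kwargs": {
  "moves": [
    [[0.01,-0.014,-0.025,0.08,0.28,1.1,0],[0.01,-0.014,-0.025,0.08,0.28,1.1,0],[0,0,-0.025,0.08,0.28,1.1,0],[0,0,-0.025,0.08,0.28,1.1,0],[0,0,-0.025,0.06,0.3,1.1,0],[0,0,-0.025,0.06,0.3,1.1,0],[0,0,-0.025,0.05,0.3,1.1,0],[0,0,-0.025,0.05,0.3,1.1,0],[0,0,-0.025,0.05,0.3,1.1,0],[0,0,-0.025,0.04,0.3,1,0],[0,0,-0.025,0.04,0.3,1,0],[0,0,0,0,0,0,0]]
  ]
}}

```text
time: 5.15
ee_pos: [0.3902, 0.2544, 0.0345]
tcp_rot: [-179.7, -0.2, 172.3]
wrist_force: [-1.4, 0.3, -0.2]
opening: 0.0003
```

```bash
python3 plan.py .4332 .2466 .047 171.1 4; python3 -c "
from h import *
cv2.imwrite('pics/top1.png',imaging.camera('top')[150:330,120:360])"
```

```text
t 5.15 pos [0.3902 0.2544 0.0345] rot [-179.69   -0.21  172.31] F [-1.4  0.3 -0.2] op 0.0003
total shift tool cm [-4.37 -0.2  -1.26] turn [-0.0054 -0.0035  0.0211]
[-0.001, -0.001, 0.005, -1.09, -0.05, -0.32]
[-0.001, -0.001, 0.005, -1.09, -0.04, -0.31]
[-0.001, -0.001, 0.005, -1.09, -0.04, -0.31]
[-0.001, -0.001, 0.005, -1.09, -0.03, -0.31]
```

View pics/top1.png

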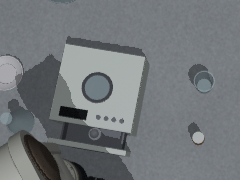

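The gripper is in front of the drawer panel, which is still open with its ball visible inside. Next I push.

Emit:
{"fn": "servo_tool", "kwargs": {
  "moves": [
    [[0,0,0.01,-1,-0.04,-0.2,0],[0,0,0.01,-1,-0.04,-0.2,0],[0,0,0,-1,-0.04,-0.2,0],[0,0,0,-1,-0.04,-0.1,0],[0,0,0,-0.6,0,0,0],[0,0,0,-0.6,0,0,0],[0,0,0,-0.6,0,0,0],[0,0,0,-0.6,0,0,0],[0,0,0,-0.6,0,0,0],[0,0,0,-0.6,0,0,0]]
  ]
}}

```text
time: 6.03
ee_pos: [0.4743, 0.2405, 0.0461]
tcp_rot: [-179.9, -0.1, 170.9]
wrist_force: [-2.2, 1.0, 1.7]
opening: -0.0
```

```bash
python3 plan.py .483 .2388 .042 171.1 4
```

```text
t 6.03 pos [0.4743 0.2405 0.0461] rot [-1.7992e+02 -7.0000e-02  1.7088e+02] F [-2.2  1.   1.7] op -0.0
total shift tool cm [-0.89 -0.03  0.41] turn [-0.0014 -0.0013 -0.0039]
[0.0, 0.0, -0.001, -0.22, -0.01, 0.1]
[0.0, 0.0, -0.001, -0.22, -0.01, 0.1]
[0.0, 0.0, -0.001, -0.22, -0.01, 0.1]
[0.0, 0.0, -0.001, -0.22, -0.01, 0.1]
```

Emit:
{"fn": "servo_tool", "kwargs": {
  "moves": [
    [[0,0,0,-0.4,0,0,0],[0,0,0,-0.3,0,0,0],[0,0,0,-0.2,0,0,0]]
  ]
}}

```text
time: 6.28
ee_pos: [0.4827, 0.2391, 0.0461]
tcp_rot: [-179.9, -0.3, 170.9]
wrist_force: [-25.4, 5.0, 13.3]
opening: -0.0004
```

The force rose to 25 N at the expected position, so the drawer is on its stop. I'll back off and check.

Emit:
{"fn": "servo_tool", "kwargs": {
  "moves": [
    [[0,0,0,0,0,0,0],[0,0,0,0.3,0,0,0],[0,0,0,1.5,0,0,0],[0,0,0,2.5,0,0,0],[0,0,0,2.5,0,-0.5,0],[0,0,0,2,0,-2,0],[0,0,0.1,1,0,-3,4],[0,0,0.12,0,0,-3,8],[0,0,0.12,0,0,-3,8],[0,0,0.12,0,0,-3,8],[0,0,0.12,0,0,-2,8],[0,0,0.12,0,0,0,8]]
  ]
}}

```text
time: 7.28
ee_pos: [0.3813, 0.2531, 0.2164]
tcp_rot: [-179.7, 0.2, 129.3]
wrist_force: [0.4, 0.1, 0.5]
opening: 0.073
```

```bash
python3 plan.py .5 -.10 .24 81 20 ; python3 -c "
from h import *
im=imaging.camera('top'); cv2.imwrite('pics/top2.png',im)
cv2.imwrite('pics/top2c.png',cv2.resize(im[180:310,160:280],None,fx=4.5,fy=4.5,interpolation=cv2.INTER_CUBIC))
im=imaging.camera('scene'); cv2.imwrite('pics/scene2.png',im)
cv2.imwrite('pics/scene2c.png',cv2.resize(im[130:250,305:440],None,fx=5,fy=5,interpolation=cv2.INTER_CUBIC))
"
```

```text
t 7.28 pos [0.3813 0.2531 0.2164] rot [-1.7966e+02  1.5000e-01  1.2931e+02] F [0.4 0.1 0.5] op 0.073
total shift tool cm [-34.85 -13.2   -2.19] turn [-0.0044  0.005   0.8432]
[0.0, 0.0, 0.042, -1.74, -0.66, -0.11]
[0.0, 0.0, 0.042, -1.77, -0.59, -0.11]
[0.0, 0.0, 0.042, -1.79, -0.51, -0.11]
[0.0, 0.0, 0.042, -1.81, -0.43, -0.11]
[0.0, 0.0, 0.042, -1.83, -0.36, -0.11]
[0.0, 0.0, 0.042, -1.84, -0.28, -0.11]
[0.0, 0.0, 0.042, -1.85, -0.2, -0.11]
[0.0, 0.0, 0.042, -1.86, -0.12, -0.11]
[0.0, 0.0, 0.042, -1.86, -0.05, -0.11]
[0.0, 0.0, 0.042, -1.86, 0.03, -0.11]
[0.0, 0.0, 0.042, -1.86, 0.11, -0.11]
[0.0, 0.0, 0.042, -1.85, 0.19, -0.12]
[0.0, 0.0, 0.042, -1.84, 0.27, -0.12]
[0.0, 0.0, 0.042, -1.83, 0.34, -0.12]
[0.0, 0.0, 0.042, -1.81, 0.42, -0.12]
[0.0, 0.0, 0.042, -1.79, 0.5, -0.12]
[0.0, 0.0, 0.042, -1.77, 0.57, -0.12]
[0.0, 0.0, 0.042, -1.75, 0.65, -0.12]
[0.0, 0.0, 0.042, -1.72, 0.72, -0.12]
[0.0, 0.0, 0.042, -1.69, 0.79, -0.12]
```

View pics/top2c.png

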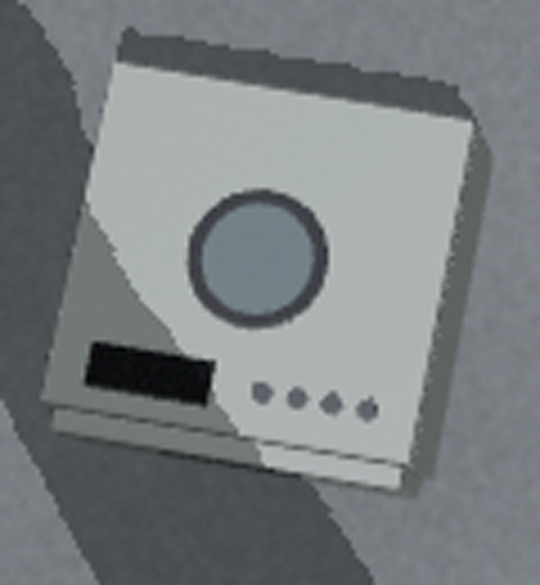

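View pics/scene2c.png

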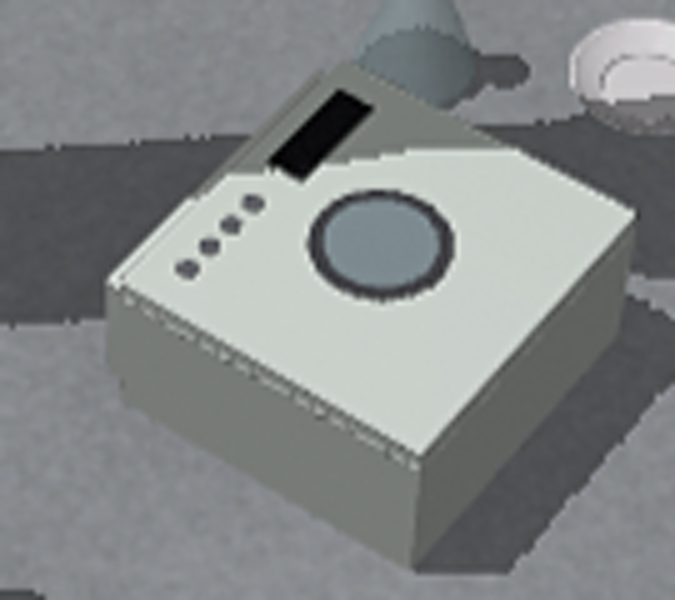

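The drawer is shut: only the 12 mm panel strip remains (top crop, y≈400–490) and the comparator has not moved. Next is the tray.

```bash
python3 - <<'E'
from h import *
ct=imaging.calibration("top");f=lambda p,o,s:((np.array(p,float)+.5)/s-.5+np.array(o))
c=np.array([.5897,.222]);a=np.radians(-8.9);x=np.array([np.cos(a),np.sin(a)])
for p in [(55,430),(400,488)]:
    q=ray(ct,*f(p,(160,180),4.5),.078); print((q[:2]-c)@x)
for p in [(42,402),(412,465)]: print((ray(ct,*f(p,(160,180),4.5),.09)[:2]-c)@x)
E
python3 plan.py .600 -.1895 .22 81 24
```

```text
-0.09761277633756453
-0.09738694787326338
-0.08613551076680687
-0.0863401041535473
t 7.38 pos [0.3808 0.2527 0.2132] rot [-1.7947e+02  1.2000e-01  1.2953e+02] F [-0.2  0.1 -0.8] op 0.0801
total shift tool cm [-48.06 -11.24  -0.47] turn [-0.0078  0.006   0.847 ]
[0.0, 0.0, 0.035, -2.0, -0.47, -0.02]
[0.0, 0.0, 0.035, -2.02, -0.4, -0.02]
[0.0, 0.0, 0.035, -2.03, -0.33, -0.02]
[0.0, 0.0, 0.035, -2.04, -0.25, -0.02]
[0.0, 0.0, 0.035, -2.05, -0.18, -0.02]
[0.0, 0.0, 0.035, -2.05, -0.11, -0.02]
[0.0, 0.0, 0.035, -2.06, -0.04, -0.02]
[0.0, 0.0, 0.035, -2.06, 0.04, -0.02]
[0.0, 0.0, 0.035, -2.05, 0.11, -0.02]
[0.0, 0.0, 0.035, -2.05, 0.18, -0.02]
[0.0, 0.0, 0.035, -2.04, 0.25, -0.02]
[0.0, 0.0, 0.035, -2.03, 0.32, -0.03]
[0.0, 0.0, 0.035, -2.02, 0.4, -0.03]
[0.0, 0.0, 0.035, -2.0, 0.47, -0.03]
[0.0, 0.0, 0.035, -1.99, 0.54, -0.03]
[0.0, 0.0, 0.035, -1.96, 0.61, -0.03]
[0.0, 0.0, 0.035, -1.94, 0.68, -0.03]
[0.0, 0.0, 0.035, -1.92, 0.74, -0.03]
[0.0, 0.0, 0.035, -1.89, 0.81, -0.03]
[0.0, 0.0, 0.035, -1.86, 0.88, -0.03]
[0.0, 0.0, 0.035, -1.83, 0.94, -0.03]
[0.0, 0.0, 0.035, -1.79, 1.01, -0.03]
[0.0, 0.0, 0.035, -1.76, 1.07, -0.03]
[0.0, 0.0, 0.035, -1.72, 1.13, -0.03]
```

Emit:
{"fn": "servo_tool", "kwargs": {
  "moves": [
    [[0,0,0.035,-2,-0.45,-0.1,5],[0,0,0.035,-2,-0.4,-0.1,5],[0,0,0.035,-2,-0.3,-0.1,5],[0,0,0.035,-2.05,-0.25,-0.1,5],[0,0,0.035,-2.05,-0.2,-0.1,5],[0,0,0.035,-2.05,-0.1,-0.1,5],[0,0,0.035,-2.05,0,-0.1,5],[0,0,0.035,-2.05,0,-0.1,5],[0,0,0.035,-2.05,0.1,-0.1,5],[0,0,0.035,-2.05,0.2,-0.1,5],[0,0,0.035,-2.05,0.25,-0.1,5],[0,0,0.035,-2,0.3,-0.1,5]]
  ]
}}

```text
time: 8.38
ee_pos: [0.4959, 0.0258, 0.2132]
tcp_rot: [-178.7, 0.5, 108.4]
wrist_force: [0.7, 0.6, 0.3]
opening: 0.0497
```

Emit:
{"fn": "servo_tool", "kwargs": {
  "moves": [
    [[0,0,0.035,-2,0.4,-0.1,5],[0,0,0.035,-2,0.5,-0.1,5],[0,0,0.035,-2,0.55,-0.1,5],[0,0,0.035,-1.95,0.6,-0.1,5],[0,0,0.035,-1.95,0.7,0,5],[0,0,0.035,-1.9,0.75,0,5],[0,0,0.035,-1.9,0.8,0,5],[0,0,0.035,-1.85,0.9,0,5],[0,0,0.035,-1.8,0.95,0,5],[0,0,0.035,-1.8,1,0,5],[0,0,0.035,-1.7,1,0,5],[0,0,0.035,-1,0.6,0,5]]
  ]
}}

```text
time: 9.38
ee_pos: [0.6177, -0.1921, 0.2002]
tcp_rot: [-177.8, 1.1, 86.7]
wrist_force: [-0.5, -0.5, 0.1]
opening: 0.0501
```

```bash
python3 plan.py .600 -.1895 .16 81 6
```

```text
t 9.38 pos [ 0.6177 -0.1921  0.2002] rot [-177.84    1.09   86.69] F [-0.5 -0.5  0.1] op 0.0501
total shift tool cm [ 0.23 -1.63  4.08] turn [-0.0366  0.0208  0.0989]
[-0.006, 0.003, 0.016, 0.04, -0.27, 0.68]
[-0.006, 0.003, 0.016, 0.03, -0.28, 0.68]
[-0.006, 0.003, 0.016, 0.02, -0.28, 0.68]
[-0.006, 0.003, 0.016, 0.02, -0.29, 0.68]
[-0.006, 0.003, 0.016, 0.01, -0.29, 0.67]
[-0.006, 0.003, 0.016, 0.0, -0.29, 0.67]
```

Emit:
{"fn": "servo_tool", "kwargs": {
  "moves": [
    [[-0.012,0.007,0.03,0.05,-0.4,0.6,5],[-0.012,0.007,0.03,0.05,-0.4,0.6,5],[-0.012,0.007,0.03,0.05,-0.4,0.6,5],[0,0,0.01,0,-0.3,0.6,5],[0,0,0,0,-0.1,0.6,5],[0,0,0,0,0,0.6,5],[0,0,0,0,0,0,5],[0,0,0,0,0,0,5]]
  ]
}}

```text
time: 10.05
ee_pos: [0.5991, -0.1927, 0.1503]
tcp_rot: [-179.2, -0.1, 82.3]
wrist_force: [-0.3, -0.2, 0.4]
opening: 0.0501
```

```bash
python3 plan.py .600 -.1895 .055 81 12 3; python3 -c "
from h import *
cw=imaging.calibration('wrist');import pickle;pickle.dump(cw,open('cw.pkl','wb'))
for p in [(.6,-.1895,.092),(.5625,-.1835,.0175)]: print(proj(cw,p))
cv2.imwrite('pics/w3.png',imaging.camera('wrist'))
im=imaging.camera('scene'); cv2.imwrite('pics/s3.png',im[240:420,200:440])
"
```

```text
t 10.05 pos [ 0.5991 -0.1927  0.1503] rot [-1.7922e+02 -5.0000e-02  8.2280e+01] F [-0.3 -0.2  0.4] op 0.0501
total shift tool cm [0.32 0.18 9.53] turn [-0.0136 -0.0008  0.0224]
[0.0, 0.0, 0.001, 0.01, 0.01, 0.32]
[-0.001, 0.0, 0.001, 0.02, 0.01, 0.64]
[-0.001, 0.0, 0.002, 0.03, 0.02, 0.95]
[-0.001, 0.0, 0.002, 0.03, 0.02, 0.95]
[-0.001, 0.0, 0.002, 0.03, 0.01, 0.95]
[-0.001, 0.0, 0.002, 0.03, 0.01, 0.95]
[-0.001, 0.0, 0.002, 0.03, 0.01, 0.95]
[-0.001, 0.0, 0.002, 0.03, 0.01, 0.95]
[-0.001, 0.0, 0.002, 0.03, 0.01, 0.95]
[-0.001, 0.0, 0.002, 0.03, 0.01, 0.95]
[-0.001, 0.0, 0.001, 0.02, 0.0, 0.64]
[0.0, 0.0, 0.001, 0.01, 0.0, 0.32]
[325.64096998 254.53522185]
[276.34936243 217.78786805]
```

View pics/w3.png

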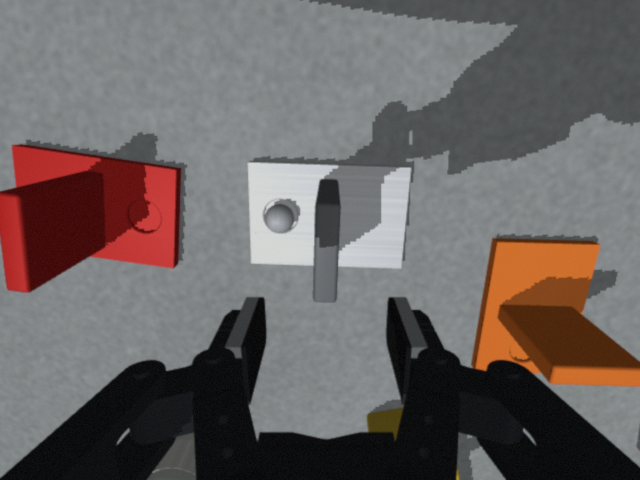

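View pics/s3.png

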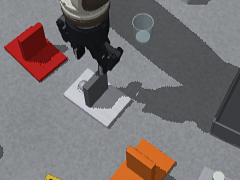

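```bash
cp pics/w3.png pics/w3c.png
python3 - <<'E'
from h import *
import pickle
cw=pickle.load(open('cw.pkl','rb'))
im=cv2.imread('pics/w3.png')
cv2.imwrite('pics/w3c.png',cv2.resize(im[145:310,235:425],None,fx=3.5,fy=3.5,interpolation=cv2.INTER_CUBIC))
T=[ray(cw,*p,.01) for p in [(248,162),(412,167),(402,268),(251,265)]]
print(np.round(T,4),np.mean(T,0)); d=T[0]+T[3]-T[1]-T[2];print(np.degrees(np.arctan2(d[1],d[0])),np.linalg.norm(d)/2)
d=T[0]+T[1]-T[2]-T[3];print(np.degrees(np.arctan2(d[1],d[0])),np.linalg.norm(d)/2)
B=[ray(cw,*p,.092) for p in [(317,247),(339,247),(335,300),(314,300)]]
print(np.round(B,4),np.mean(B,0)); d=B[0]+B[1]-B[2]-B[3];print(np.degrees(np.arctan2(d[1],d[0])),np.linalg.norm(d)/2)
print("ball",ray(cw,279,218,.0175))
E
```

```text
[[ 0.5478 -0.1408  0.01  ]
 [ 0.6667 -0.1604  0.01  ]
 [ 0.6536 -0.2395  0.01  ]
 [ 0.5341 -0.2214  0.01  ]] [ 0.60056366 -0.19050162  0.01      ]
171.024525841891 0.12067781412085916
80.46793512009702 0.08092624107259422
[[ 0.5958 -0.1844  0.092 ]
 [ 0.608  -0.186   0.092 ]
 [ 0.6016 -0.2184  0.092 ]
 [ 0.5894 -0.2168  0.092 ]] [ 0.59870971 -0.20141568  0.092     ]
78.82949440459828 0.03303695173357784
ball [ 0.56444248 -0.18392143  0.0175    ]
```

View pics/w3c.png

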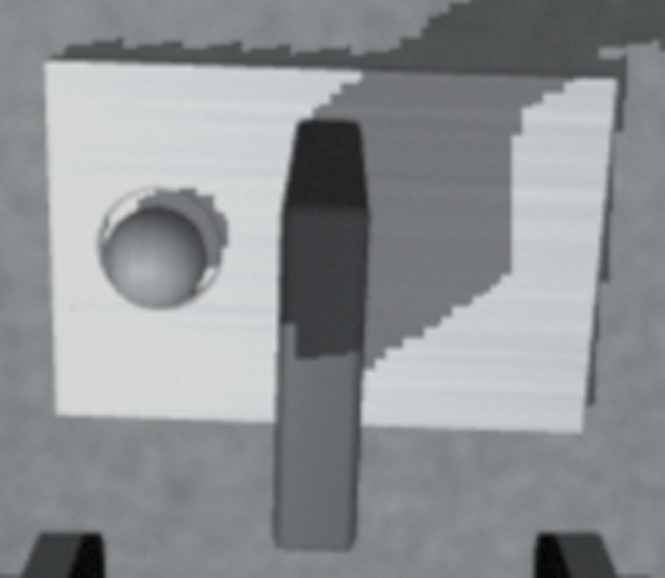

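The wrist view agrees with the other two: tray centre (0.600, −0.190), yaw 81°, and the blade is central between the fingers. I descend.

Emit:
{"fn": "servo_tool", "kwargs": {
  "moves": [
    [[-0.007,0,0.012,0.1,0.05,0.4,5],[-0.007,0,0.012,0.1,0.05,0.8,5],[0,0,0,0.1,0.05,1,5],[0,0,0,0,0,1,5],[0,0,0,0,0,1,5],[0,0,0,0,0,1,5],[0,0,0,0,0,1,5],[0,0,0,0,0,0.8,5],[0,0,0,0,0,0.4,5],[0,0,0,0,0,0,5],[0,0,0,0,0,0,5]]
  ]
}}

```text
time: 11.07
ee_pos: [0.6015, -0.1892, 0.0675]
tcp_rot: [179.9, -0.0, 80.8]
wrist_force: [0.0, 0.7, -0.1]
opening: 0.0501
```

```bash
python3 plan.py .600 -.190 .055 81 1
```

```text
t 11.07 pos [ 0.6015 -0.1892  0.0675] rot [ 1.7992e+02 -5.0000e-02  8.0830e+01] F [ 0.   0.7 -0.1] op 0.0501
total shift tool cm [-0.1  -0.13  1.25] turn [ 0.0013 -0.0008 -0.003 ]
[0.001, -0.001, -0.003, -0.1, -0.13, 1.25]
```

Emit:
{"fn": "servo_tool", "kwargs": {
  "moves": [
    [[0,0,0,-0.05,-0.08,0.5,5],[0,0,0,-0.05,-0.07,0.5,5],[0,0,0,0,0,0.3,5],[0,0,0,0,0,0,3.5],[0,0,0,0,0,0,3.5],[0,0,0,0,0,0,3]]
  ]
}}

```text
time: 11.57
ee_pos: [0.6005, -0.1904, 0.0549]
tcp_rot: [179.8, -0.0, 80.8]
wrist_force: [-0.4, -0.6, 0.1]
opening: 0.0298
```

```bash
python3 plan.py .600 -.190 .055 81 1; python3 -c "
from h import *
im=imaging.camera('wrist');cv2.imwrite('pics/w4.png',im)
im=imaging.camera('scene'); cv2.imwrite('pics/s4.png',cv2.resize(im[270:400,230:370],None,fx=4,fy=4))
"
```

```text
t 11.57 pos [ 0.6005 -0.1904  0.0549] rot [ 1.7978e+02 -2.0000e-02  8.0820e+01] F [-0.4 -0.6  0.1] op 0.0298
total shift tool cm [ 0.03 -0.06 -0.01] turn [ 0.0039 -0.0004 -0.0031]
[0.004, 0.0, -0.003, 0.03, -0.06, -0.01]
```

View pics/w4.png

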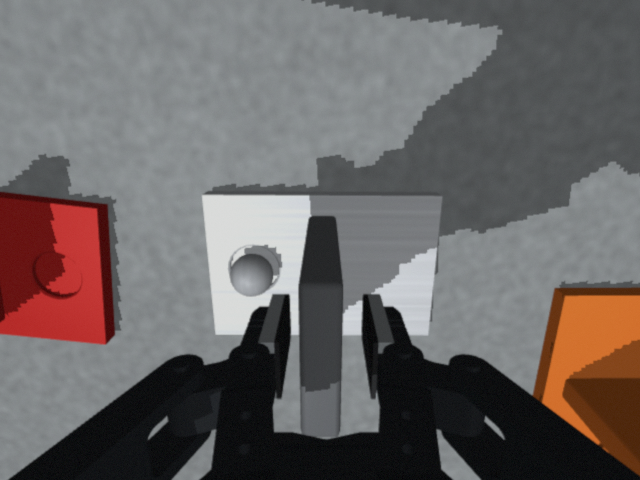

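View pics/s4.png

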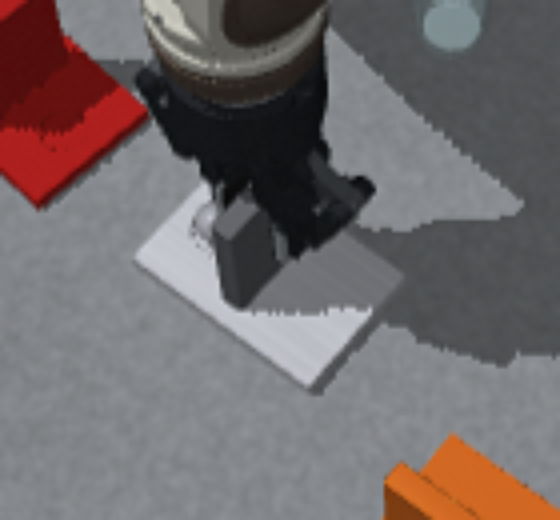

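The blade sits about 1.5 mm left of the finger mid-plane (blade u≈320, pads' mid 326), and the ball is in the pocket at (251,275). I shift a little and close gently.

Emit:
{"fn": "servo_tool", "kwargs": {
  "moves": [
    [[0.002,0,0,0,-0.14,0,3],[0.002,0,0,0,0,0,2.4],[0,0,0,0,0,0,2.1],[0,0,0,0,0,0,1.8],[0,0,0,0,0,0,1.6],[0,0,0,0,0,0,1.5],[0,0,0,0,0,0,1.4],[0,0,0,0,0,0,1.3],[0,0,0,0,0,0,1.2],[0,0,0,0,0,0,1],[0,0,0,0,0,0,0.5],[0,0,0,0,0,0,0]]
  ],
  "force": 20
}}

```text
time: 12.67
ee_pos: [0.5992, -0.1903, 0.0558]
tcp_rot: [180.0, -0.0, 80.8]
wrist_force: [-0.2, 0.6, 0.4]
opening: 0.0137
```

Emit:
{"fn": "servo_tool", "kwargs": {
  "moves": [
    [[0,0,0,0,0,0,0],[0,0,0,0,0,0,0],[0,0,0,0,0,0,0]]
  ],
  "force": 70
}}

```text
time: 12.92
ee_pos: [0.5993, -0.1902, 0.0559]
tcp_rot: [180.0, -0.0, 80.8]
wrist_force: [-0.4, -0.3, 0.9]
opening: 0.0137
```

```bash
python3 plan.py .600 -.190 .055 81 1; python3 -c "
from h import *
im=imaging.camera('wrist');cv2.imwrite('pics/w5.png',im[150:,150:500])
"
```

```text
t 12.92 pos [ 0.5993 -0.1902  0.0559] rot [ 1.7997e+02 -1.0000e-02  8.0830e+01] F [-0.4 -0.3  0.9] op 0.0137
total shift tool cm [0.03 0.06 0.09] turn [ 0.0005 -0.0001 -0.003 ]
[0.001, 0.0, -0.003, 0.03, 0.06, 0.09]
```

View pics/w5.png

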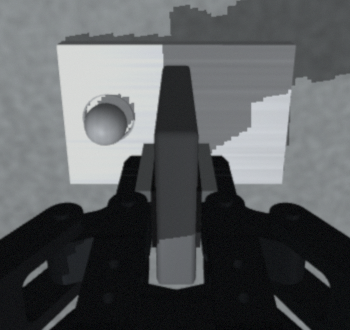

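The blade is gripped at 13.7 mm opening and the ball is still in the pocket at crop (106,123). I lift gently.

Emit:
{"fn": "servo_tool", "kwargs": {
  "moves": [
    [[0,0,0,0,0,-0.2,0],[0,0,0,0,0,-0.3,0],[0,0,0,0,0,-0.4,0],[0,0,0,0,0,-0.4,0],[0,0,0,0,0,-0.3,0],[0,0,0,0,0,-0.2,0],[0,0,0,0,0,0,0]]
  ]
}}

```text
time: 13.55
ee_pos: [0.5985, -0.1899, 0.0739]
tcp_rot: [-179.9, -0.0, 80.8]
wrist_force: [-0.6, 0.2, -3.8]
opening: 0.0132
```

```bash
python3 plan.py .599 -.190 .184 80.8 11 4; python3 -c "
from h import *
im=imaging.camera('wrist');cv2.imwrite('pics/w6.png',im[150:,150:500])
im=imaging.camera('scene'); cv2.imwrite('pics/s6.png',cv2.resize(im[270:400,230:370],None,fx=4,fy=4))
"
```

```text
t 13.55 pos [ 0.5985 -0.1899  0.0739] rot [-1.7985e+02 -4.0000e-02  8.0830e+01] F [-0.6  0.2 -3.8] op 0.0132
total shift tool cm [ 1.000e-02  2.000e-02 -1.101e+01] turn [-0.0025 -0.0007  0.0005]
[0.0, 0.0, 0.0, 0.0, 0.0, -0.34]
[0.0, 0.0, 0.0, 0.0, 0.0, -0.69]
[0.0, 0.0, 0.0, 0.0, 0.0, -1.03]
[0.0, 0.0, 0.0, 0.0, 0.0, -1.38]
[0.0, 0.0, 0.0, 0.0, 0.0, -1.38]
[0.0, 0.0, 0.0, 0.0, 0.0, -1.38]
[0.0, 0.0, 0.0, 0.0, 0.0, -1.38]
[0.0, 0.0, 0.0, 0.0, 0.0, -1.38]
[0.0, 0.0, 0.0, 0.0, 0.0, -1.03]
[0.0, 0.0, 0.0, 0.0, 0.0, -0.69]
[0.0, 0.0, 0.0, 0.0, 0.0, -0.34]
```

View pics/w6.png

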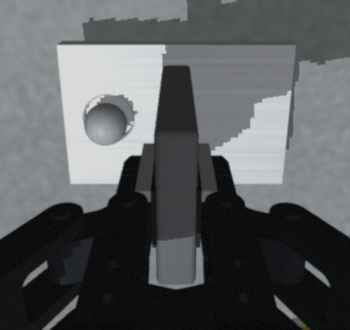

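View pics/s6.png

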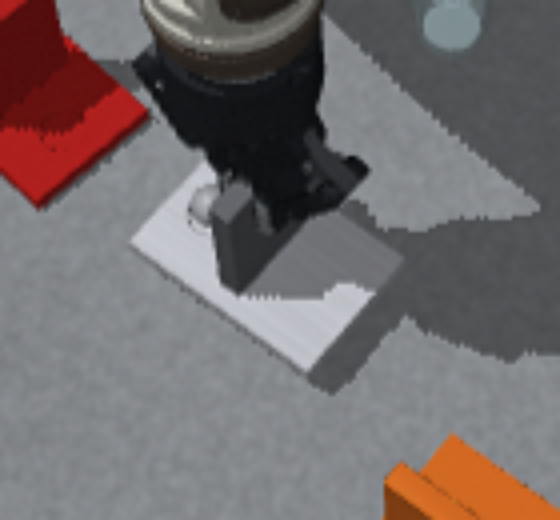

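The tray came up with the gripper (same wrist pixels, no slip), and the ball is seated. I keep lifting.

Emit:
{"fn": "servo_tool", "kwargs": {
  "moves": [
    [[-0.002,0,0,0,0,-0.3,0],[0,0,0,0,0,-0.6,0],[0,0,0,0,0,-0.9,0],[0,0,0,0,0,-1.2,0],[0,0,0,0,0,-1.4,0],[0,0,0,0,0,-1.4,0],[0,0,0,0,0,-1.4,0],[0,0,0,0,0,-1.3,0],[0,0,0,0,0,-1,0],[0,0,0,0,0,-0.7,0],[0,0,0,0,0,-0.4,0],[0,0,0,0,0,-0.2,0]]
  ]
}}

```text
time: 14.65
ee_pos: [0.5983, -0.1899, 0.195]
tcp_rot: [179.8, -0.0, 80.8]
wrist_force: [0.8, 0.7, -3.7]
opening: 0.0133
```

```bash
python3 plan.py .6256 .2164 .184 80.8 36 6|head -12
```

```text
t 14.65 pos [ 0.5983 -0.1899  0.195 ] rot [ 1.7984e+02 -2.0000e-02  8.0830e+01] F [ 0.8  0.7 -3.7] op 0.0133
total shift tool cm [40.55 -3.78  1.1 ] turn [ 0.0028 -0.0003  0.0005]
[0.0, 0.0, 0.0, 0.22, -0.02, 0.01]
[0.0, 0.0, 0.0, 0.44, -0.04, 0.01]
[0.0, 0.0, 0.0, 0.65, -0.06, 0.02]
[0.0, 0.0, 0.0, 0.87, -0.08, 0.02]
[0.0, 0.0, 0.0, 1.09, -0.1, 0.03]
[0.0, 0.0, 0.0, 1.31, -0.12, 0.04]
[0.0, 0.0, 0.0, 1.31, -0.12, 0.04]
[0.0, 0.0, 0.0, 1.31, -0.12, 0.04]
[0.0, 0.0, 0.0, 1.31, -0.12, 0.04]
[0.0, 0.0, 0.0, 1.31, -0.12, 0.04]
```

Emit:
{"fn": "servo_tool", "kwargs": {
  "moves": [
    [[0.003,0,0,0.2,0,0,0],[0,0,0,0.4,-0.04,0,0],[0,0,0,0.6,-0.06,0,0],[0,0,0,0.8,-0.08,0,0],[0,0,0,1,-0.1,0,0],[0,0,0,1.1,-0.1,0,0],[0,0,0,1.1,-0.1,0,0],[0,0,0,1.1,-0.1,0,0]]
  ]
}}

```text
time: 15.32
ee_pos: [0.6018, -0.1215, 0.1919]
tcp_rot: [-179.7, -0.1, 80.7]
wrist_force: [0.5, 0.2, -3.3]
opening: 0.0133
```

```bash
python3 plan.py .6256 .2164 .184 80.8 1
```

```text
t 15.32 pos [ 0.6018 -0.1215  0.1919] rot [-1.7968e+02 -5.0000e-02  8.0730e+01] F [ 0.5  0.2 -3.3] op 0.0133
total shift tool cm [33.73 -3.09  0.83] turn [-0.0055 -0.0009 -0.0012]
[-0.006, -0.001, -0.001, 33.73, -3.09, 0.83]
```

Emit:
{"fn": "servo_tool", "kwargs": {
  "moves": [
    [[-0.003,0,0,1.1,-0.1,-0.03,0],[-0.003,0,0,1.2,-0.1,-0.03,0],[-0.001,0,0,1.2,-0.1,-0.03,0],[0,0,0,1.2,-0.1,-0.03,0],[0,0,0,1.2,-0.1,-0.03,0],[0,0,0,1.2,-0.1,-0.03,0],[0,0,0,1.2,-0.1,-0.03,0],[0,0,0,1.2,-0.1,-0.03,0],[0,0,0,1.2,-0.1,-0.03,0],[0,0,0,1.2,-0.1,-0.03,0]]
  ]
}}

```text
time: 16.15
ee_pos: [0.6115, 0.0123, 0.1957]
tcp_rot: [179.8, -0.1, 80.8]
wrist_force: [-0.2, -0.2, -3.1]
opening: 0.0134
```

```bash
python3 plan.py .6256 .2164 .184 80.8 1; python3 -c "
from h import *
im=imaging.camera('wrist');cv2.imwrite('pics/w7.png',im[150:,150:500])"
```

```text
t 16.15 pos [0.6115 0.0123 0.1957] rot [ 1.7983e+02 -7.0000e-02  8.0850e+01] F [-0.2 -0.2 -3.1] op 0.0134
total shift tool cm [20.37 -1.86  1.19] turn [ 0.0029 -0.0012  0.0008]
[0.003, -0.001, 0.001, 20.37, -1.86, 1.19]
```

View pics/w7.png

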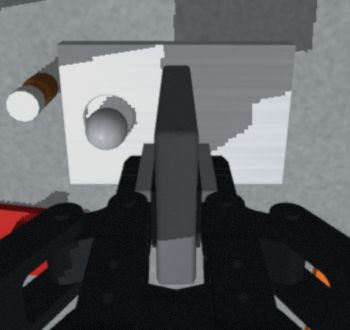

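The ball is still in the pocket, having rolled only slightly. I continue.

Emit:
{"fn": "servo_tool", "kwargs": {
  "moves": [
    [[0.002,0,0,0.3,-0.03,0,0],[0,0,0,0.5,-0.05,0,0],[0,0,0,0.7,-0.07,0,0],[0,0,0,0.9,-0.08,0,0],[0,0,0,1.1,-0.1,0,0],[0,0,0,1.2,-0.1,0,0],[0,0,0,1.2,-0.1,0,0],[0,0,0,1.2,-0.1,0,0],[0,0,0,1.2,-0.1,-0.02,0],[0,0,0,1.2,-0.1,-0.02,0],[0,0,0,1.2,-0.1,-0.02,0],[0,0,0,1.2,-0.1,-0.02,0]]
  ]
}}

```text
time: 17.2
ee_pos: [0.6211, 0.1458, 0.1966]
tcp_rot: [180.0, -0.1, 80.9]
wrist_force: [1.1, -0.7, -3.4]
opening: 0.0131
```

```bash
python3 plan.py .6256 .2164 .184 80.8 1
```

```text
t 17.2 pos [0.6211 0.1458 0.1966] rot [ 1.7998e+02 -1.1000e-01  8.0860e+01] F [ 1.1 -0.7 -3.4] op 0.0131
total shift tool cm [ 7.04 -0.68  1.27] turn [ 0.0004 -0.0019  0.001 ]
[0.0, -0.002, 0.001, 7.04, -0.68, 1.27]
```

Emit:
{"fn": "servo_tool", "kwargs": {
  "moves": [
    [[0,0,0,1.2,-0.1,0,0],[0,0,0,1.1,-0.1,0,0],[0,-0.001,0,1,-0.1,0.05,0],[0,-0.001,0,0.9,-0.1,0.1,0],[0,0,0,0.8,-0.1,0.1,0],[0,0,0,0.6,-0.06,0.1,0],[0,0,0,0.4,-0.05,0.1,0],[0,0,0,0.3,0,0.1,0],[0,0,0,0.15,0,0.1,0],[0,0,0,0,0,0.05,0],[0,0,0,0,0,0,0],[0,0,0,0,0,0,0]]
  ]
}}

```text
time: 18.2
ee_pos: [0.6256, 0.2198, 0.188]
tcp_rot: [-180.0, 0.1, 81.0]
wrist_force: [-0.5, 0.6, -2.7]
opening: 0.0132
```

```bash
python3 plan.py .6256 .2164 .1759 80.8 1;  python3 -c "
from h import *
import pickle
cw=imaging.calibration('wrist');pickle.dump(cw,open('cw.pkl','wb'))
im=imaging.camera('wrist');cv2.imwrite('pics/w8.png',im)
im=imaging.camera('top');cv2.imwrite('pics/t8.png',im);cv2.imwrite('pics/t8c.png',cv2.resize(im[150:310,140:280],None,fx=3.7,fy=3.7,interpolation=cv2.INTER_CUBIC))
im=imaging.camera('scene');cv2.imwrite('pics/s8.png',im);cv2.imwrite('pics/s8c.png',cv2.resize(im[80:250,300:470],None,fx=3.5,fy=3.5,interpolation=cv2.INTER_CUBIC))"
```

```text
t 18.2 pos [0.6256 0.2198 0.188 ] rot [-1.7997e+02  5.0000e-02  8.0950e+01] F [-0.5  0.6 -2.7] op 0.0132
total shift tool cm [-0.33  0.05  1.21] turn [-0.0006  0.0009  0.0026]
[-0.001, 0.001, 0.003, -0.33, 0.05, 1.21]
```

View pics/w8.png

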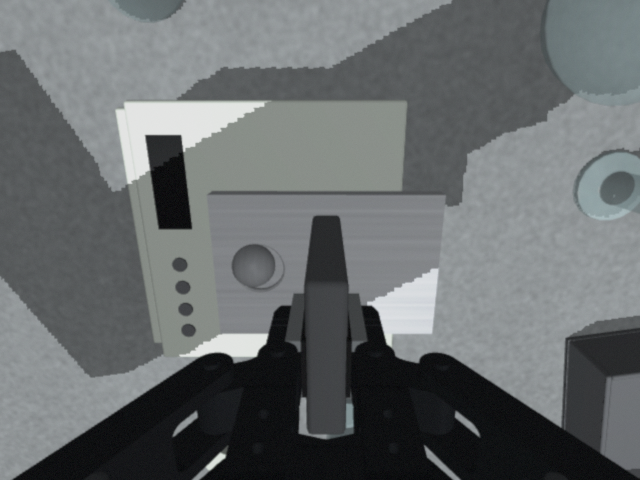

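View pics/t8c.png

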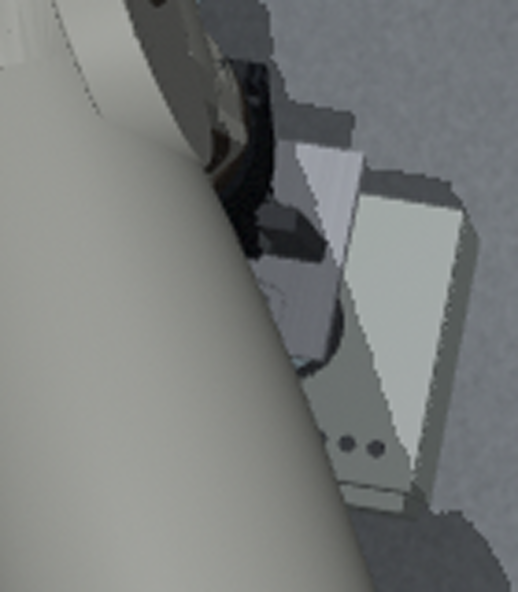

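View pics/s8c.png

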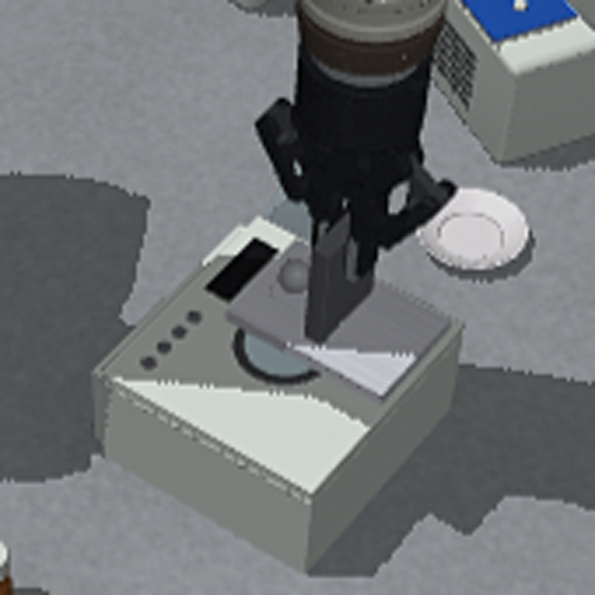

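The ball is in the pocket (wrist view (254,266)) above the window area. I measure the final correction.

```bash
python3 - <<'E'
from h import *
import pickle
cw=pickle.load(open('cw.pkl','rb')); cs=imaging.calibration('scene'); ct=imaging.calibration('top')
zu=.188-.0559
print("ball w",ray(cw,254,266,zu+.0175),"pocket w",ray(cw,258.5,267,zu+.01))
print("nominal pocket from tray", np.array([.6256+.0007,.2198])+.036*np.array([np.cos(np.radians(171)),np.sin(np.radians(171))]))
T=[ray(cw,*p,zu+.01) for p in [(209,195),(445,197),(433,334),(217,332)]];print(np.round(T,4),np.mean(T,0))
f=lambda p,o,s:((np.array(p,float)+.5)/s-.5+np.array(o))
print("ball s",ray(cs,*f((294,274),(300,80),3.5),zu+.0175))
# plate corners scene: near-left, bottom, right
for p in [(228,314),(381,392),(452,330)]: print(ray(cs,*f(p,(300,80),3.5),zu+.01))
# comparator corners in wrist view (z .09): back-left.. 
for p in [(125,102),(406,101)]: print("comp",ray(cw,*p,.09))
c=np.array([.59,.222]);a=np.radians(-8.9);x=np.array([np.cos(a),np.sin(a)]);y=np.array([-x[1],x[0]])
print("expected",c-.085*x+.09*y,c+.085*x+.09*y)
E
python3 - <<'E'
import cv2
im=cv2.imread('pics/w8.png');cv2.imwrite('pics/w8c.png',cv2.resize(im[180:350,100:460],None,fx=2.2,fy=2.2,interpolation=cv2.INTER_CUBIC))
E
```

```text
ball w [0.59136769 0.22979275 0.1496    ] pocket w [0.59161447 0.22600697 0.1421    ]
nominal pocket from tray [0.59074322 0.22543164]
[[0.5754 0.2681 0.1421]
 [0.6922 0.2485 0.1421]
 [0.6807 0.1702 0.1421]
 [0.5599 0.1907 0.1421]] [0.62705991 0.21940676 0.1421    ]
ball s [0.59009446 0.23104973 0.1496    ]
[0.56534555 0.18637475 0.1421    ]
[0.67884033 0.17294728 0.1421    ]
[0.69712689 0.24105747 0.1421    ]
comp [0.52240154 0.32223917 0.09      ]
comp [0.68738665 0.29653777 0.09      ]
expected [0.51994735 0.32406677] [0.68790052 0.29776601]
```

View pics/w8c.png

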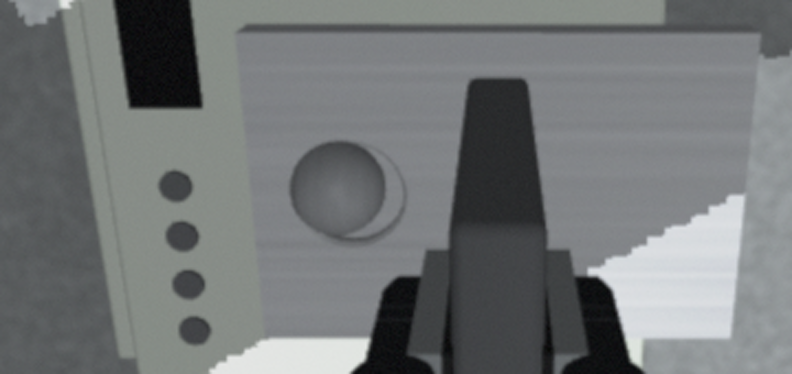

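Emit:
{"fn": "servo_tool", "kwargs": {
  "moves": [
    [[0,0,0,-0.05,0,0.1,0],[0,0,0,-0.05,0,0.15,0],[0,0,0,-0.1,0,0.15,0],[0,0,0,-0.1,0,0.15,0],[0,0,0,-0.1,0,0.15,0],[0,0,0,-0.05,0,0.15,0],[0,0,0,-0.05,0,0.1,0],[0,0,0,0,0,0.1,0],[0,0,0,0,0,0.05,0],[0,0,0,0,0,0,0],[0,0,0,0,0,0,0],[0,0,0,0,0,0,0]]
  ]
}}

```text
time: 19.35
ee_pos: [0.6248, 0.2136, 0.1761]
tcp_rot: [-180.0, 0.0, 80.9]
wrist_force: [0.2, -0.6, -4.3]
opening: 0.0131
```

```bash
cat > fin.py <<'E'
from h import *
import sys,pickle
o=bot.get_obs(); n=sys.argv[1]
print(o["time"],o["ee_pos"].round(4),o["tcp_rot"].round(2),o["wrist_force"].round(1),o["opening"])
cw=imaging.calibration('wrist');pickle.dump(cw,open('cw.pkl','wb'))
im=imaging.camera('wrist');cv2.imwrite(f'pics/w{n}c.png',cv2.resize(im[180:350,100:460],None,fx=2.2,fy=2.2,interpolation=cv2.INTER_CUBIC))
im=imaging.camera('scene');cv2.imwrite(f'pics/s{n}c.png',cv2.resize(im[110:250,320:460],None,fx=4.2,fy=4.2,interpolation=cv2.INTER_CUBIC))
E
python3 fin.py 9
```

```text
19.35 [0.6248 0.2136 0.1761] [-1.7998e+02  5.0000e-02  8.0900e+01] [ 0.2 -0.6 -4.3] 0.01313138041312961
```

View pics/w9c.png

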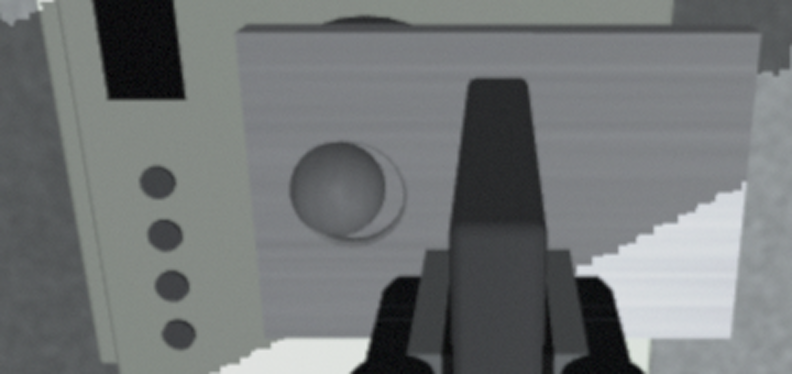

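View pics/s9c.png

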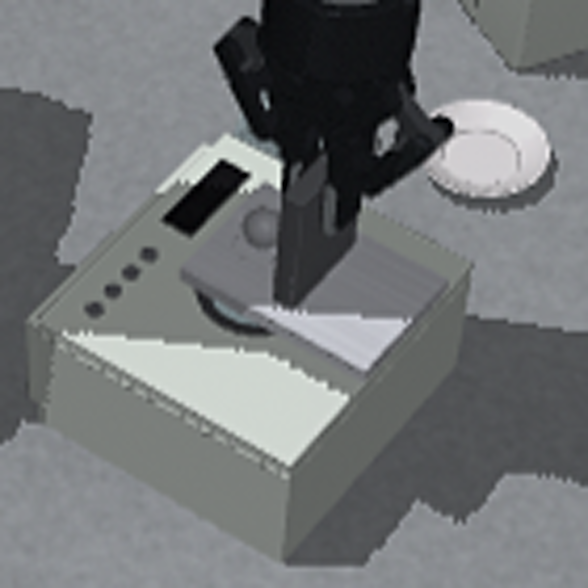

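Run:
```python
from h import *
import pickle
cw=pickle.load(open('cw.pkl','rb')); cs=imaging.calibration('scene')
f=lambda p,o,s:((np.array(p,float)+.5)/s-.5+np.array(o))
zu=.1761-.0559
print("ball w",ray(cw,*f((338,189),(100,180),2.2),zu+.0175))
print("ball s",ray(cs,*f((262,228),(320,110),4.2),zu+.0175))
print("tri",tri(cw,f((338,189),(100,180),2.2),cs,f((262,228),(320,110),4.2)))
for p in [(182,276),(366,373),(447,285)]: print("plate s",ray(cs,*f(p,(320,110),4.2),zu+.01))
print("tray nominal",np.array([.6248+.0007,.2136]), np.array([.6248+.0007,.2136])+.036*np.array([np.cos(np.radians(171)),np.sin(np.radians(171))]))
# keys: same in top0 and wrist: relative check
ct=imaging.calibration('top')
for a,b in [((158,182),(262,393)),((165,235),(297,398)),((172,286),(332,404)),((178,334),(367,409))]:
    print("key",ray(cw,*f(a,(100,180),2.2),.09).round(4),ray(ct,*f(b,(160,180),4.5),.09).round(4))
for b in [(253,203),(231,225),(209,246),(187,269)]: print("key s",ray(cs,*f(b,(305,130),5),.09).round(4))
```

```text
ball w [0.59027212 0.22391103 0.1377    ]
ball s [0.59056195 0.22312218 0.1377    ]
tri [0.59026277 0.22369264 0.13704809]
plate s [0.56531636 0.17816063 0.1302    ]
plate s [0.68030198 0.16319416 0.1302    ]
plate s [0.6929152  0.23887933 0.1302    ]
tray nominal [0.6255 0.2136] [0.58994322 0.21923164]
key [0.5258 0.2164 0.09  ] [0.5238 0.218  0.09  ]
key [0.5231 0.1995 0.09  ] [0.5216 0.2012 0.09  ]
key [0.5203 0.1826 0.09  ] [0.5189 0.1844 0.09  ]
key [0.5175 0.166  0.09  ] [0.5167 0.1676 0.09  ]
key s [0.5267 0.2165 0.09  ]
key s [0.524  0.1994 0.09  ]
key s [0.521 0.183 0.09 ]
key s [0.5186 0.1657 0.09  ]
```

The ball is at (0.590, 0.2236) against a window centre of about (0.590, 0.2215), and the tray underside is about 30 mm above the glass. I hold still and do a last check.

Emit:
{"fn": "servo_tool", "kwargs": {
  "moves": [
    [[0,0,0,0,0,0,0],[0,0,0,0,0,0,0],[0,0,0,0,0,0,0],[0,0,0,0,0,0,0],[0,0,0,0,0,0,0],[0,0,0,0,0,0,0]]
  ]
}}

```text
time: 19.95
ee_pos: [0.6249, 0.2137, 0.1764]
tcp_rot: [180.0, 0.0, 80.9]
wrist_force: [-0.3, 0.3, -2.6]
opening: 0.0134
```

```bash
python3 fin.py 10
python3 - <<'E'
from h import *
print(bot.get_obs()["qd"].round(2)); cv2.imwrite('pics/s10.png',imaging.camera('scene'))
E
```

```text
19.95 [0.6249 0.2137 0.1764] [1.7999e+02 4.0000e-02 8.0910e+01] [-0.3  0.3 -2.6] 0.013430950337454667
[-0.02  0.01 -0.09 -0.03  0.   -0.5 ]
```

View pics/w10c.png

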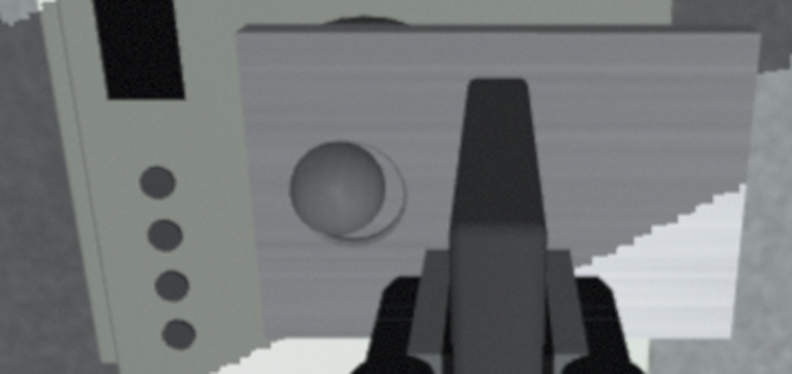

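View pics/s10.png

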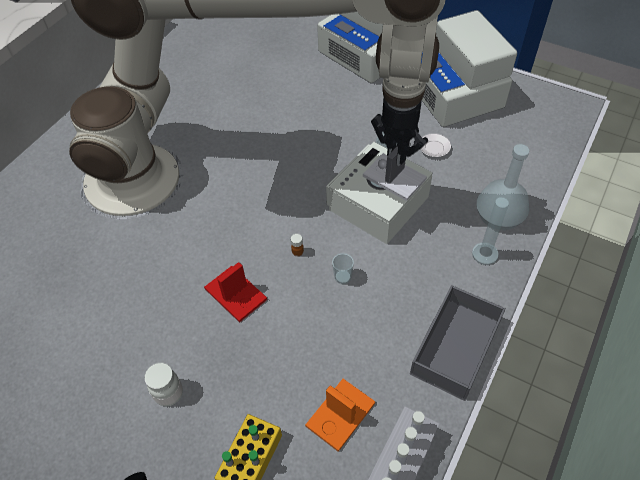

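The arm is still and level, the ball is at the same pixel (338,189 in the crop), the drawer is shut, and the bystanders stand where they started. I hand in.

```bash
python3 -c "
from workcell import bot
print(bot.job_done())"
```

```text
the job is handed in; nothing more can be done
None
```

I pushed the drawer shut, then picked up the silver tray by its blade and carried it level to the comparator. I handed it in at about 20 s with the tray still held over the window; no verdict was reported.

**Drawer:** The push ended on a clear stop, with about 25 N sideways at the wrist. The image afterwards showed a front gap of 11–12 mm, matching the 12 mm expected when shut.

**Last checks:**
- **Hold:** The arm was still, tilt was under 0.1°, and the grip was steady at 13 mm opening.
- **Height:** The tray underside was about 30 mm above the glass, worked out from how far the arm rose after gripping.
- **Ball:** It was still in the pocket, about 2 mm from my window centre. It rests off-centre in the pocket, toward one side.
- **Bystanders:** Those in the last scene view stood where they were at the start, as did both look-alikes. The flask was hidden behind the arm there, and my pushing and carrying path stayed clear of it.

**What disagreed or went wrong:**
- The top and scene views differed by about 3 mm on the window position, so I used their mean.
- On the way to the drawer, joint 6 ran onto its 180° limit and tilted the empty tool by 10°. I turned the gripper the other way before touching anything.

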